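# Crack-check the weld of an axle-tube flange with a pencil probe

### The arm

A 7-joint arm with a two-finger parallel gripper is mounted at the origin on the work surface. World frame = base frame: x ahead of the robot, y to its left, z up, the work surface at z = 0. Lengths are in m, angles in rad, forces in N, time in s.
With the tool pointing down it reaches from about 0.35 to 0.9 m from the base axis. Payload 8.1 kg.
Tool frame: the origin (TCP) lies midway between the tips of the shut fingers; the grasp point (between the pads) lies 19 mm behind it (arm.hold_point_z is the z of the grasp point in the tool frame, in m); z points along the fingers, y is the line along which they close (so a half turn about z gives the same grasp; the last joint's range is limited). The gripper opens to 92 mm and grips with 3 to 60 N. Pads are 19 mm wide; open, the fingers measure 130 mm over their backs; the gripper's body (75 mm by 190 mm) begins 47 mm behind the grasp point.
Start: joints at [-1.402, 0.434, 0.025, 1.573, -0.012, 1.134, -0.075], TCP at [0.168, 0.602, 0.227] pointing down, gripper open.
Joint ranges: [-2.62, 2.62], [-0.44, 2.09], [-1.27, 1.32], [0.08, 2.57], [-1.32, 4.46], [0.12, 2], [-2.74, 2.74]. Speed limits (rad/s): [2.22, 2.22, 3.01, 3.01, 3.14, 3.14, 3.14].

### API

Orientations are given as a rotation vector (axis times angle).
In Python, from cell import arm, get_image, camera_params, job gives the robot as it stands.
- The arm moves only by the tool send_rows, never from a script. Its argument "deltas" is a list of rows, each a list of 3 entries, a list of its own where there are three numbers: the shift along the world's x, y, z in m, then the turn, a rotation vector about the world's x, y, z in rad, then the finger opening in m, from 0 to 0.0918. In form: [[[tx, ty, tz], [ax, ay, az], gripper], ...]. A call has exactly 10 rows; each row shifts and turns the commanded pose from where the row before left it; what a row does not reach is not made up. A row lasts 1/10 s, in which the tool goes at most 50 mm and 8.59 degrees, less where a joint would pass 70% of its speed; a pose out of reach is approached as far as the arm can. A call with a gripper value outside its range is refused whole. The fingers move at their own pace and stop on an object; "force" is the grip in N (left out, the last holds). Time passes only in rows, so rows that do not move let the fingers close, or fill a call up. It gives the time, the measured TCP pose, the force and the opening at its end, in the units of the state.
- arm.observe(): the state, without advancing time (a new reading comes with each control period).
- get_image(name): name is "scene" or "top" or "wrist"; returns the picture (420x560x3 uint8, red, green, blue); there is no depth.
- camera_params(name): a dict with "fov_y" (degrees; the focal length in pixels is half the picture's height over the tangent of half this angle, whatever the lens; pixels are square), "cx", "cy" (the principal point, pixels), "rvec" (rotation vector, rad) and "tvec" (3), from world to camera coordinates, as OpenCV has them. Camera axes: x right, y down, z forward; pixel columns grow to the right and rows downward; lengths in m; the calibration is good to about 2 mm. A picture is of the moment at which its call begins: read the wrist's pose just before it. camera_params takes no time and is no camera call; for the wrist camera it gives the pose at the moment of the call.
- job.sign_off(): hands the job in, once; it reports no verdict.
The state is a dict: "clock": time; "joints": joint angles; "dq": joint speeds; "joint_efforts": joint torques, N m; "position": TCP position; "ee_rot": TCP orientation; "force": force on the tool from outside, world axes, zero at the start; "ft_torque": the same for the moment, N m; "width": opening from 0.0 (shut) to 1.0 (fully open).
Only numpy, scipy, OpenCV 4.12 (cv2) and the standard library are available. Lean on these libraries where they do the work, as an engineer would, in place of code of your own. Each camera call takes 0.05 s, during which the arm holds its last target. There are 200 camera calls.

### The job

Check the weld on the axle flange for cracks: pull the pencil probe up out of its clip stand, set its sprung tip gently on the flange at the foot of the weld beside the yellow paint mark, and guide it slowly (no faster than about 6 cm a second) once round the tube, anticlockwise seen from above, until it is back at the mark, always following the outer edge of the weld, pressing lightly and without lifting off. Then push the probe back down into its stand until it clicks and its collar sits on the socket. Leave the flange where it lies and do not disturb the other goods on the table.

Things in the scene. Friction and masses are not known exactly. Their poses are not given: they have to be found in the camera images.
- probe: pencil probe, loose, 100 g, 165 mm long, upright, tip down in its stand. Origin: middle of its round orange handle (18 mm diameter, black grip rings), where to grip; z up along it. Tip end 125 mm below the origin, blunt end 40 mm above. Black collar, 30 mm diameter, underside 53 mm below the origin; below it a 16 mm steel shank with a groove, tapering to 9 mm at the nose 114 mm below
- tip_end (a point): the very end of the probe's tip, a ball of 6 mm diameter on a thin stem (on the probe's axis, 125 mm below its origin when not pressed in)
- tip (a joint): how far the sprung tip is pushed into the probe, 0 (free) to 0.008 m (fully in, then rigid); the spring gives about 0.6 N at once and 0.3 N more per mm: lowering the probe 4 mm past first touch gives some 2 N and keeps contact
- dock: the probe's stand, fixed: blue base 110 x 100 x 12 mm, black socket block 46 x 46 mm, top 86 mm above the table. Origin: underside centre, on the axis of the vertical 20 mm socket hole (3 mm bevel); z up. Spring plungers in it click into the probe's groove: 3 to 10 N to pull out or push home. Home: collar on the block, probe origin 139 mm above this origin; merely dropped in it stays too high
- flange: axle-tube end, loose, 2.5 kg: square steel flange 130 x 130 x 16 mm, tube of 70 mm diameter welded upright on it, top 71 mm above the table. Origin: underside centre, on the tube's axis; x to the yellow mark (7 mm radial stripe), anticlockwise is x to y. Weld bead 5 mm high round the tube's foot, outer edge at 40 mm radius; tip centre to run at 41 to 45 mm radius on the flange face, 16 mm up
- disc: loose clutch friction disc, brown ring 112 mm across, 16 mm thick, lying flat; bystander; origin at the centre of its underside
- headlamp: loose chrome headlamp lying glass down, 177 mm across, 114 mm high; bystander; origin at the centre of its underside
- taillamp: loose tail lamp, red and orange lens on a chrome base, 75 x 150 x 44 mm; bystander; origin at the centre of its underside
- spanner: loose steel spanner 190 mm long lying along its x axis; bystander that may lie between the stand and the flange
- tin: loose round tin with a yellow label, 70 mm across, 120 mm high; bystander; origin at the centre of its underside
- horn: loose car horn, black and chrome disc 90 mm across, 40 mm high; bystander; origin at the centre of its underside
Mind the look-alikes: they are no part of the job. Of the things that look like the dock, take the one that is farthest from the robot's base at the start.

How it is judged:
On the way, in this order (a step that is already met when the one before it is completed fails the run):
1. the tip rests on the flange at the toe of the weld beside the yellow mark, within 5.5 mm, moving slower than 70 mm/s (x of tip_end in the frame of flange between 0.0375 and 0.0485 m and y of tip_end in the frame of flange between -0.0055 and 0.0055 m and contact force between probe and flange above 0.2 N and linear speed of probe below 0.07 m/s), for 0.1 s.
2. the tip, touching the flange, passes the weld toe 40 degrees anticlockwise from the mark (within 5.5 mm, slower than 70 mm/s) (x of tip_end in the frame of flange between 0.0274 and 0.0384 m and y of tip_end in the frame of flange between 0.0221 and 0.0331 m and contact force between probe and flange above 0.2 N and linear speed of probe below 0.07 m/s).
3. the tip, touching the flange, passes the weld toe 80 degrees anticlockwise from the mark (within 5.5 mm, slower than 70 mm/s) (x of tip_end in the frame of flange between 0.002 and 0.013 m and y of tip_end in the frame of flange between 0.0368 and 0.0478 m and contact force between probe and flange above 0.2 N and linear speed of probe below 0.07 m/s).
4. the tip, touching the flange, passes the weld toe 120 degrees anticlockwise from the mark (within 5.5 mm, slower than 70 mm/s) (x of tip_end in the frame of flange between -0.027 and -0.016 m and y of tip_end in the frame of flange between 0.0317 and 0.0427 m and contact force between probe and flange above 0.2 N and linear speed of probe below 0.07 m/s).
5. the tip, touching the flange, passes the weld toe 160 degrees anticlockwise from the mark (within 5.5 mm, slower than 70 mm/s) (x of tip_end in the frame of flange between -0.0459 and -0.0349 m and y of tip_end in the frame of flange between 0.0092 and 0.0202 m and contact force between probe and flange above 0.2 N and linear speed of probe below 0.07 m/s).
6. the tip, touching the flange, passes the weld toe 200 degrees anticlockwise from the mark (within 5.5 mm, slower than 70 mm/s) (x of tip_end in the frame of flange between -0.0459 and -0.0349 m and y of tip_end in the frame of flange between -0.0202 and -0.0092 m and contact force between probe and flange above 0.2 N and linear speed of probe below 0.07 m/s).
7. the tip, touching the flange, passes the weld toe 240 degrees anticlockwise from the mark (within 5.5 mm, slower than 70 mm/s) (x of tip_end in the frame of flange between -0.027 and -0.016 m and y of tip_end in the frame of flange between -0.0427 and -0.0317 m and contact force between probe and flange above 0.2 N and linear speed of probe below 0.07 m/s).
8. the tip, touching the flange, passes the weld toe 280 degrees anticlockwise from the mark (within 5.5 mm, slower than 70 mm/s) (x of tip_end in the frame of flange between 0.002 and 0.013 m and y of tip_end in the frame of flange between -0.0478 and -0.0368 m and contact force between probe and flange above 0.2 N and linear speed of probe below 0.07 m/s).
9. the tip, touching the flange, passes the weld toe 320 degrees anticlockwise from the mark (within 5.5 mm, slower than 70 mm/s) (x of tip_end in the frame of flange between 0.0274 and 0.0384 m and y of tip_end in the frame of flange between -0.0331 and -0.0221 m and contact force between probe and flange above 0.2 N and linear speed of probe below 0.07 m/s).
10. the tip, touching the flange, is back at the mark after the full turn (all of step 1).
At the end, for the whole second after the job is handed in: After the full round: the probe is back in its stand, fully home (origin 139 mm above the stand's origin, within 2.5 mm; within 5 mm of the socket's axis; within 0.05 rad of upright), at rest and released, and the flange lies within 12 mm of where it was (z of probe in the frame of dock between 0.1365 and 0.1415 m and horizontal distance between probe and dock below 0.005 m and angle between probe's own z axis and vertical below 0.05 rad and linear speed of probe below 0.02 m/s and distance of flange from where it was at the start of the episode below 0.012 m); the robot touches nothing.
It fails at once if the probe presses or knocks on the flange with more than 15 N (contact force between probe and flange above 15 N).
It fails at once if the touching tip is scrubbed along faster than 120 mm/s (contact force between probe and flange above 0.2 N and value of joint tip above 0.001 m and linear speed of probe above 0.12 m/s).
It fails at once if the tip is 8 to 28 mm above the flange face over the weld, more than about 55 degrees round from the mark (lifted off, or set down elsewhere) (horizontal distance between tip_end and flange between 0.036 and 0.05 m and x of tip_end in the frame of flange below 0.024 m and z of tip_end in the frame of flange between 0.024 and 0.044 m).
It fails at once if the pressed tip rubs on the flange more than 10 mm away from the weld's edge (contact force between probe and flange above 0.2 N and value of joint tip above 0.001 m and horizontal distance between tip_end and flange above 0.052 m).
It fails at once if the flange is shoved more than 12 mm, or another article on the table is shifted more than 15 mm (distance of flange from where it was at the start of the episode above 0.012 m or distance of any of disc, headlamp, taillamp, spanner, tin, horn from where it was at the start of the episode above 0.015 m).
It also fails if it takes over 72 s, if anything falls off the work surface, if the arm or the gripper's body presses on something with over 40 N, if the wrist force passes 120 N, or if a joint passes its speed limit or range.

## Working session

There is one attempt and no reset: what is moved stays moved. The work goes in short steps, Python scripts to look and compute and a tool call to move; the robot and the scene stay as the last step left them, time stands still between calls to the robot, and variables do not carry over. Pictures are saved under pics/ and viewed, on a budget of 10 in all, crops included, one or two more only if the job needs it, and the job is handed in when it is done.

Besides the shell and the picture viewer there is one more tool, called after ">>>" as name([rows], argument=value, ...), one row to a line, values as JSON. send_rows: Moves the arm, as the interface text tells. Its arguments: {"type":"object","properties":{"deltas":{"type":"array","items":{"type":"array"}},"force":{"type":"number"}},"required":["deltas"]}

```bash
mkdir -p pics; cat > h.py <<'E'
import numpy as np, cv2
from cell import arm,get_image,camera_params,job
def K(p):
    f=210/np.tan(np.radians(p["fov_y"])/2); return np.array([[f,0,p["cx"]],[0,f,p["cy"]],[0,0,1]])
def ray(p,u,v,z):
    R=cv2.Rodrigues(np.array(p["rvec"],float))[0]; t=np.array(p["tvec"],float)
    c=-R.T@t; d=R.T@np.linalg.inv(K(p))@np.array([u,v,1.]); return c+d*(z-c[2])/d[2]
def proj(p,X):
    return cv2.projectPoints(np.array(X,float).reshape(-1,3),np.array(p["rvec"],float),np.array(p["tvec"],float),K(p),None)[0].reshape(-1,2)
def save(n,f,crop=None,s=1):
    im=get_image(n); np.save(f"pics/{f}.npy",im)
    if crop: u0,v0,u1,v1=crop; im=im[v0:v1,u0:u1]
    cv2.imwrite(f"pics/{f}.png",cv2.resize(im[:,:,::-1],None,fx=s,fy=s,interpolation=cv2.INTER_CUBIC))
E
python3 - <<'E'
from h import *
print({k:np.round(v,3) if k!='x' else v for k,v in arm.observe().items()}, arm.hold_point_z)
for n in("scene","top","wrist"): print(n,camera_params(n))
save("top","top0",s=1.42);save("scene","scene0",s=1.42)
E
```

```text
{'clock': np.float64(0.0), 'joints': array([-1.402,  0.435,  0.025,  1.574, -0.012,  1.134, -0.075]), 'dq': array([-0.002,  0.001,  0.   , -0.001, -0.   , -0.001,  0.001]), 'joint_efforts': array([-1.0000e-03, -6.6788e+01,  9.8500e-01, -3.1444e+01, -6.0000e-02,
        4.3000e-02,  0.0000e+00]), 'position': array([0.168, 0.602, 0.226]), 'ee_rot': array([-4.260e-01, -3.113e+00,  2.000e-03]), 'force': array([-0.545,  0.474, -0.297]), 'ft_torque': array([-0.05 ,  0.003,  0.01 ]), 'width': np.float64(0.998)} -0.0188
scene {'fov_y': 43.61355300436665, 'cx': 269.5478377009818, 'cy': 200.981654034255, 'rvec': array([ 2.20335709,  0.81840563, -0.35213643]), 'tvec': array([-0.37516757, -0.16002363,  1.65139897])}
top {'fov_y': 52.56127743239787, 'cx': 276.5511633729445, 'cy': 201.65388735082473, 'rvec': array([ 2.15224597, -2.19972797,  0.14246351]), 'tvec': array([-0.01281416,  0.52647046,  1.41838565])}
wrist {'fov_y': 67.23665467953381, 'cx': 279.89769225527175, 'cy': 205.397560683578, 'rvec': array([-2.30324391, -1.74889011, -0.26257576]), 'tvec': array([-0.62402656, -0.03623557,  0.39089271])}
```

View pics/top0.png

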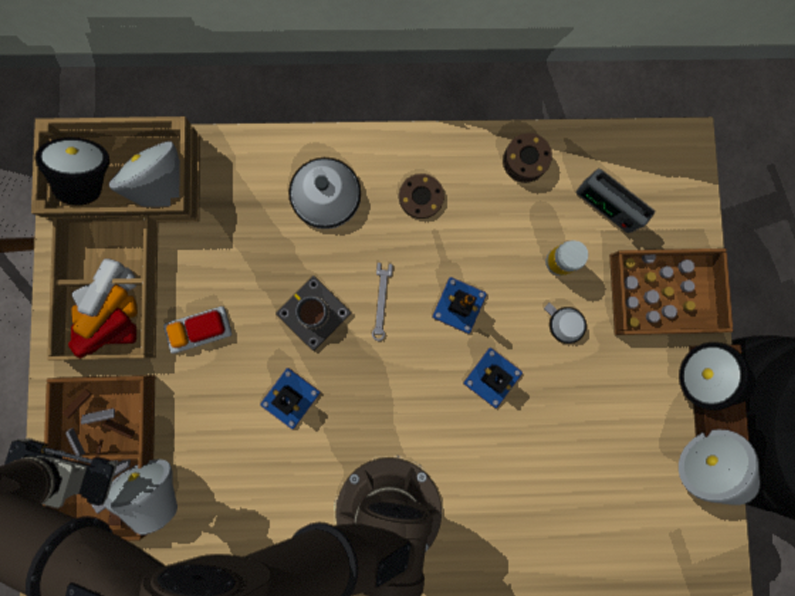

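View pics/scene0.png

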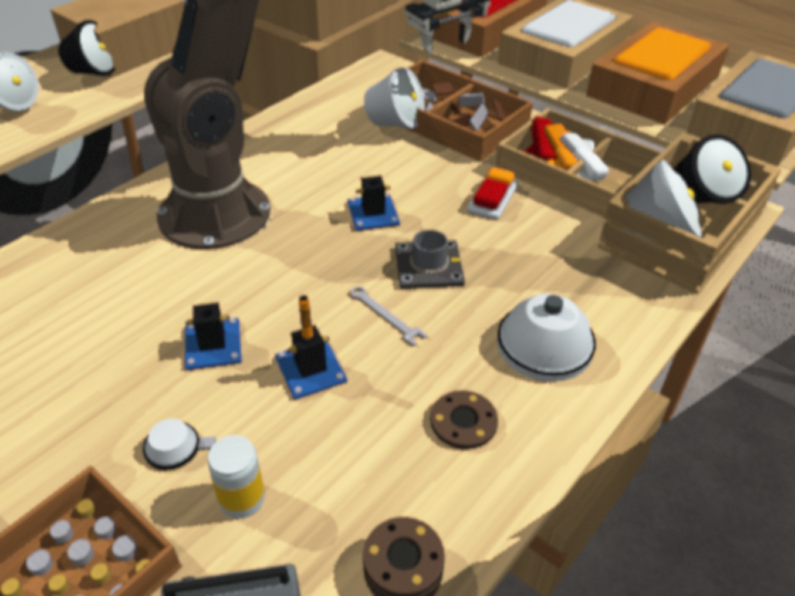

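Top picture: three blue stands, at (460,305), (494,378) and (291,398). The one at (460,305) is farthest from the base at (389,505) and holds the orange probe, so I take that one. The flange is at (314,313) with its yellow mark at (297,297). I'll confirm both in a crop.

```bash
python3 - <<'E'
from h import *
im=np.load("pics/top0.npy")[185:265,190:350]
cv2.imwrite("pics/c1.png",cv2.resize(im[:,:,::-1],None,fx=5,fy=5,interpolation=cv2.INTER_CUBIC))
im=np.load("pics/scene0.npy")[160:285,185:335]
cv2.imwrite("pics/c2.png",cv2.resize(im[:,:,::-1],None,fx=4.6,fy=4.6,interpolation=cv2.INTER_CUBIC))
E
```

```text
(no output)
```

View pics/c1.png

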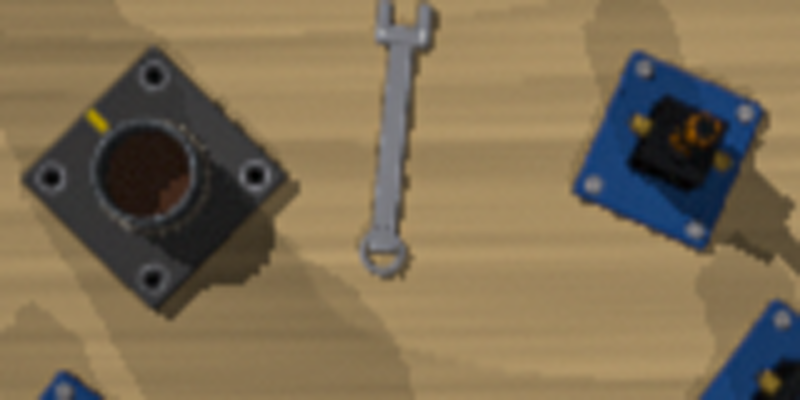

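Crop: the stand with the orange probe has base screws at (645,68), (746,112), (695,231), (593,185). The flange's bolt holes are at (153,75), (255,176), (152,278), (51,177), and its yellow mark runs from (90,114) to (105,130).

```bash
python3 - <<'E'
from h import *
p=camera_params("top")
def g(L,z): return np.array([ray(p,(u+.5)/5-.5+190,(v+.5)/5-.5+185,z) for u,v in L])
F=g([(153,75),(255,176),(152,278),(51,177)],.016);D=g([(645,68),(746,112),(695,231),(593,185)],.013)
M=g([(90,114),(105,130)],.016)
print(F.mean(0),D.mean(0),M,g([(703,128)],.179))
f=F.mean(0)
print("mark ang",[np.degrees(np.arctan2(*(m-f)[[1,0]])) for m in M],"hole ang",[np.degrees(np.arctan2(*(m-f)[[1,0]])) for m in F])
print(np.diff(D,axis=0))
# wrist cam offset in tool frame
o=arm.observe(); w=camera_params("wrist")
R=cv2.Rodrigues(np.array(o["ee_rot"]))[0]; Rc=cv2.Rodrigues(np.array(w["rvec"]))[0]; c=-Rc.T@np.array(w["tvec"])
print("tool R",R.round(3),"cam in tool",R.T@(c-o["position"]),(R.T@Rc.T).round(3))
E
```

```text
[0.46907485 0.16899178 0.016     ] [ 0.48052415 -0.18524086  0.013     ] [[0.51257806 0.21141563 0.016     ]
 [0.50138949 0.2012684  0.016     ]] [[ 0.48016441 -0.18371738  0.179     ]]
mark ang [np.float64(44.28032724976243), np.float64(44.966279413642084)] hole ang [np.float64(-0.6046876307181575), np.float64(-91.10263194482518), np.float64(179.0545637729404), np.float64(89.19489324373923)]
[[-0.0319488  -0.06873316  0.        ]
 [-0.08106989  0.03821317  0.        ]
 [ 0.03302405  0.06897152  0.        ]]
tool R [[-0.963  0.268 -0.   ]
 [ 0.268  0.963 -0.001]
 [-0.    -0.001 -1.   ]] cam in tool [ 0.08025327 -0.00054418 -0.15806547] [[-0.    -0.956 -0.294]
 [ 1.    -0.001  0.001]
 [-0.001 -0.294  0.956]]
```

>>> send_rows([
  [[0.026,-0.04,0.002],[0,0,0],0.09],
  [[0.026,-0.04,0.002],[0,0,0],0.09],
  [[0.026,-0.04,0.002],[0,0,0],0.09],
  [[0.026,-0.04,0.002],[0,0,0],0.09],
  [[0.026,-0.04,0.002],[0,0,0],0.09],
  [[0.026,-0.04,0.002],[0,0,0],0.09],
  [[0.026,-0.04,0.002],[0,0,0],0.09],
  [[0.026,-0.04,0.002],[0,0,0],0.09],
  [[0.026,-0.04,0.002],[0,0,0],0.09],
  [[0,0,0],[0,0,0],0.09],
])

```text
clock: 1.1
position: [0.4052, 0.2359, 0.2451]
ee_rot: [0.44, 3.109, -0.002]
force: [-0.2, -0.8, -0.3]
width: 0.982
```

```bash
python3 - <<'E'
from h import *
o=arm.observe();print(o["position"],o["ee_rot"],o["joints"],o["force"],o["clock"])
p=camera_params("wrist"); save("wrist","w1",s=1.42)
np.savez("pics/w1p.npz",**p)
a=np.radians(44.1); c=np.array([.469,.169])
print(proj(p,[[.469,.169,.016],[.469+.055*np.cos(a),.169+.055*np.sin(a),.016]]))
E
```

```text
[0.40517193 0.2358558  0.24506663] [ 4.40349260e-01  3.10874102e+00 -2.41566962e-03] [-0.83258525  0.15741545  0.21900915  1.92501795 -0.03628074  1.06287433
  0.69081412] [-0.23378976 -0.7943707  -0.32871769] 1.1
[[245.01261826 234.75079295]
 [281.13950168 253.57005759]]
```

View pics/w1.png

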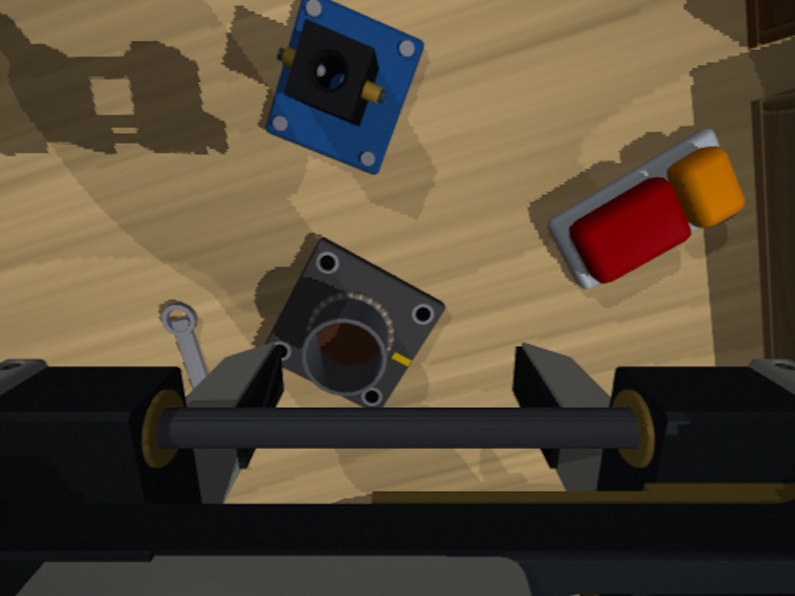

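Wrist picture: flange holes at (327,263), (423,314), (372,397), (283,352), yellow mark at (394,355)-(409,363). It agrees with the projected estimates.

```bash
python3 - <<'E'
from h import *
p=dict(np.load("pics/w1p.npz"))
g=lambda L,z:np.array([ray(p,(u+.5)/1.42-.5,(v+.5)/1.42-.5,z) for u,v in L])
F=g([(327,263),(423,314),(372,397),(283,352)],.016);f=F.mean(0);M=g([(394,355),(409,363)],.016)
an=lambda L:[np.degrees(np.arctan2(*(m-f)[[1,0]])) for m in L]
print(F,f,M,an(M),an(F),np.linalg.norm(F-f,axis=1))
E
```

```text
[[0.39971226 0.17185482 0.016     ]
 [0.46968031 0.24095382 0.016     ]
 [0.53883993 0.17073703 0.016     ]
 [0.46977704 0.10424378 0.016     ]] [0.46950238 0.17194736 0.016     ] [[0.50180803 0.20386675 0.016     ]
 [0.51375153 0.21522391 0.016     ]] [np.float64(44.65541833972739), np.float64(44.36334920117665)] [np.float64(-179.92402889139768), np.float64(89.85226906413138), np.float64(-1.0000335107940095), np.float64(-89.7675662607577)] [0.06979018 0.06900668 0.0693481  0.06770414]
```

>>> send_rows([
  [[0.001,-0.035,0.002],[0,0,0],0.09],
  [[0.001,-0.035,0.002],[0,0,0],0.09],
  [[0.001,-0.035,0.002],[0,0,0],0.09],
  [[0.001,-0.035,0.002],[0,0,0],0.09],
  [[0.001,-0.035,0.002],[0,0,0],0.09],
  [[0.001,-0.035,0.002],[0,0,0],0.09],
  [[0.001,-0.035,0.002],[0,0,0],0.09],
  [[0.001,-0.035,0.002],[0,0,0],0.09],
  [[0.001,-0.035,0.002],[0,0,0],0.09],
  [[0,0,0],[0,0,0],0.09],
])

```text
clock: 2.15
position: [0.4108, -0.076, 0.263]
ee_rot: [0.433, 3.111, -0.001]
force: [0.1, 0.8, 1.2]
width: 0.977
```

```bash
python3 - <<'E'
from h import *
o=arm.observe();print(o["position"],o["ee_rot"],o["joints"],o["force"],o["clock"])
p=camera_params("wrist"); save("wrist","w2",s=1.42)
np.savez("pics/w2p.npz",**p)
print(1.42*proj(p,[[.4805,-.185,.013],[.4805,-.185,.179]]))
E
```

```text
[ 0.41079152 -0.07596154  0.26304316] [ 4.32513325e-01  3.11082528e+00 -1.19068164e-03] [-0.4349488   0.03571628  0.51604557  2.01634767 -0.01893237  1.09345057
  1.3840058 ] [0.11178445 0.77051705 1.2177832 ] 2.15
[[310.606367   341.4264764 ]
 [262.1484261  446.71031566]]
```

View pics/w2.png

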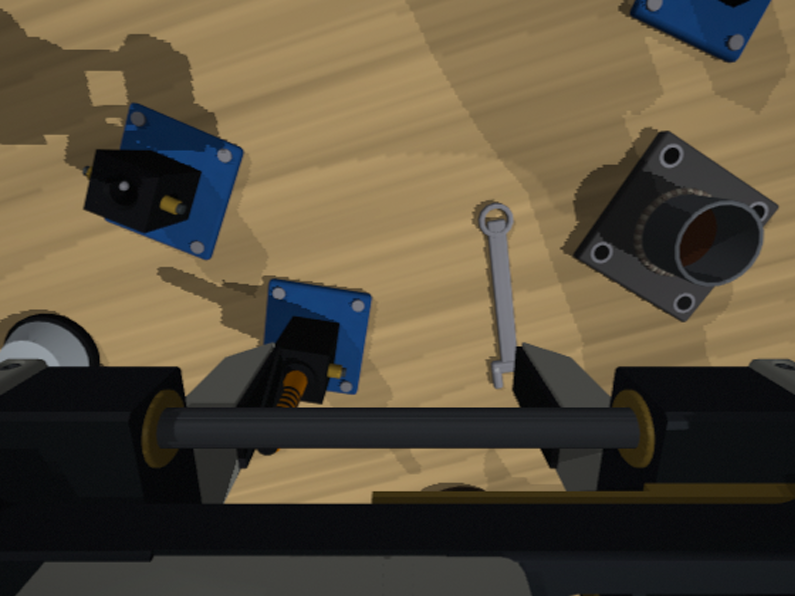

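Wrist picture: probe dock screws at (279,293), (358,306), (346,387); flange holes at (671,156), (759,210), (684,302), (601,252).

```bash
python3 - <<'E'
from h import *
p=dict(np.load("pics/w2p.npz"))
g=lambda L,z:np.array([ray(p,(u+.5)/1.42-.5,(v+.5)/1.42-.5,z) for u,v in L])
print(g([(671,156),(759,210),(684,302),(601,252)],.016).mean(0))
D=g([(279,293),(346,387),(358,306)],.013); print(D,D[:2].mean(0))
p=camera_params("scene"); im=np.load("pics/scene0.npy")
# top camera, refined by probe handle end & scene reprojections
P=[[.4805,-.185,.179],[.4805,-.185,.086],[.4695,.171,.016],[.4695,.171,.071]]
print((proj(p,P)-[185,160]+.5)*4.6-.5)
E
```

```text
[0.46836421 0.17233792 0.016     ]
[[ 0.42469991 -0.19769563  0.013     ]
 [ 0.53768352 -0.16694077  0.013     ]
 [ 0.45774934 -0.12919635  0.013     ]] [ 0.48119172 -0.1823182   0.013     ]
[[126.38869505 230.21337353]
 [139.35091377 358.06133411]
 [538.0860562  109.97973676]
 [542.02368396  42.21362195]]
```

View pics/c2.png

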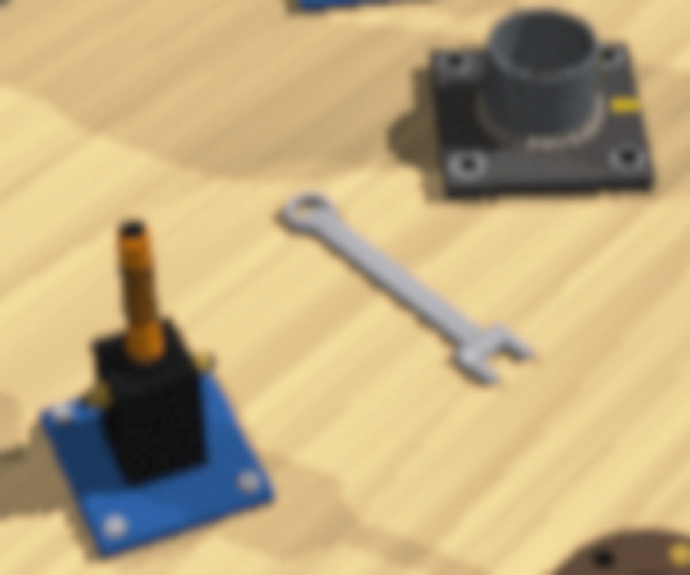

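>>> send_rows([
  [[0.014,-0.022,-0.005],[0,0,0],0.09],
  [[0.014,-0.022,-0.005],[0,0,0],0.09],
  [[0.014,-0.022,-0.005],[0,0,0],0.09],
  [[0.014,-0.022,-0.005],[0,0,0],0.09],
  [[0.014,-0.019,-0.005],[0,0,0],0.09],
  [[0,0,-0.01],[0,0,0],0.09],
  [[0,0,-0.02],[0,0,0],0.09],
  [[0,0,-0.025],[0,0,0],0.09],
  [[0,0,-0.025],[0,0,0],0.09],
  [[0,0,-0.01],[0,0,0],0.09],
])

```text
clock: 3.2
position: [0.4797, -0.1769, 0.1453]
ee_rot: [-0.421, -3.109, -0.002]
force: [0.2, 0.1, 0.1]
width: 0.981
```

```bash
python3 - <<'E'
from h import *
o=arm.observe();print(o["position"],o["ee_rot"],o["joints"],o["force"],o["ft_torque"],o["clock"])
E
```

```text
[ 0.47965836 -0.17691087  0.14525925] [-4.21197969e-01 -3.10912075e+00 -2.20195953e-03] [-0.17836712  0.37267036  0.56283244  1.97895232 -0.25889203  0.8644587
  1.82545119] [0.17062756 0.10432162 0.07149449] [0.02106945 0.01011199 0.01829884] 3.2
```

>>> send_rows([
  [[0,-0.003,-0.01],[0,0,0],0.09],
  [[0.001,-0.002,-0.013],[0,0,0],0.09],
  [[0,0,0],[0,0,0],0.09],
  [[0,0,0],[0,0,0],0.05],
  [[0,0,0],[0,0,0],0.03],
  [[0,0,0],[0,0,0],0.022],
  [[0,0,0],[0,0,0],0.01],
  [[0,0,0],[0,0,0],0.01],
  [[0,0,0],[0,0,0],0.01],
  [[0,0,0],[0,0,0],0.01],
], force=8)

```text
clock: 4.2
position: [0.4818, -0.1849, 0.1248]
ee_rot: [0.426, 3.113, 0.0]
force: [0.7, -0.1, 0.5]
width: 0.421
```

```bash
python3 - <<'E'
from h import *
o=arm.observe();print(o["position"],o["ee_rot"],o["force"],o["ft_torque"],o["width"]*.0918,o["clock"])
save("wrist","w3",s=1.42); save("scene","s3",(190,150,310,260),6)
E
```

```text
[ 0.48183354 -0.18493702  0.12479175] [4.25707952e-01 3.11253170e+00 6.40377049e-05] [ 0.68186911 -0.10222211  0.52493637] [-0.01442585  0.02782485 -0.0046307 ] 0.038664984220189345 4.2
```

View pics/s3.png

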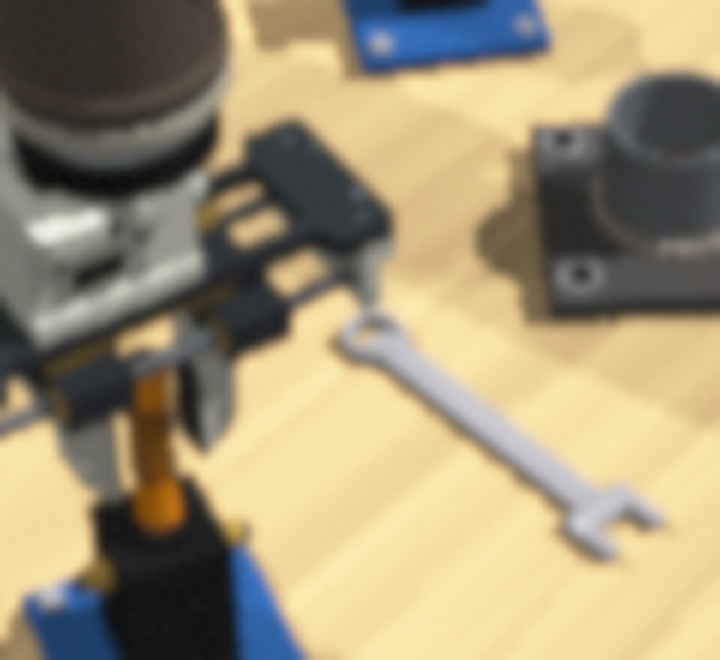

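>>> send_rows([
  [[0,0,0],[0,0,0],0.01],
  [[0,0,0],[0,0,0],0.01],
  [[0,0,0],[0,0,0],0.01],
  [[0,0,0],[0,0,0],0.01],
  [[0,0,0],[0,0,0],0.01],
  [[0,0,0],[0,0,0],0.01],
  [[0,0,0],[0,0,0],0.01],
  [[0,0,0],[0,0,0],0.01],
  [[0,0,0],[0,0,0],0.01],
  [[0,0,0],[0,0,0],0.01],
], force=8)

```text
clock: 5.3
position: [0.4819, -0.1848, 0.1248]
ee_rot: [0.426, 3.113, 0.0]
force: [0.1, 3.9, 1.4]
width: 0.198
```

```bash
python3 - <<'E'
from h import *
o=arm.observe();print(o["position"],o["ee_rot"],o["force"],o["ft_torque"],o["width"]*.0918,o["clock"])
E
```

```text
[ 0.48189471 -0.1848104   0.12477571] [4.25589152e-01 3.11252667e+00 3.30366090e-04] [0.13007643 3.86283772 1.37439984] [ 1.08298574 -0.27389116 -0.00609413] 0.01819942709500978 5.3
```

>>> send_rows([
  [[0,0.001,0],[0,0,0],0.01],
  [[0,0,0],[0,0,0],0.01],
  [[0,0,0],[0,0,0],0.01],
  [[0,0,0],[0,0,0],0.01],
  [[0,0,0],[0,0,0],0.01],
  [[0,0,0],[0,0,0],0.01],
  [[0,0,0],[0,0,0],0.01],
  [[0,0,0],[0,0,0],0.01],
  [[0,0,0],[0,0,0],0.01],
  [[0,0,0],[0,0,0],0.01],
], force=8)

```text
clock: 6.3
position: [0.4818, -0.184, 0.1247]
ee_rot: [-0.426, -3.113, -0.0]
force: [1.0, 1.8, -1.3]
width: 0.195
```

```bash
python3 - <<'E'
from h import *
o=arm.observe();print(o["position"],o["ee_rot"],o["force"],o["ft_torque"],o["width"]*.0918,o["clock"])
E
```

```text
[ 0.48178567 -0.18399195  0.12472389] [-4.25923329e-01 -3.11256514e+00 -2.53216736e-05] [ 1.00885325  1.8273734  -1.30915128] [ 0.47266856 -0.20748148  0.01033541] 0.017941566654185757 6.3
```

>>> send_rows([
  [[0,0.0006,0],[0,0,0],0.005],
  [[0,0,0],[0,0,0],0.005],
  [[0,0,0],[0,0,0],0.005],
  [[0,0,0.002],[0,0,0],0.005],
  [[0,0,0.003],[0,0,0],0.005],
  [[0,0,0.005],[0,0,0],0.005],
  [[0,0,0.005],[0,0,0],0.005],
  [[0,0,0.005],[0,0,0],0.005],
  [[0,0,0.005],[0,0,0],0.005],
  [[0,0,0.005],[0,0,0],0.005],
], force=35)

```text
clock: 7.3
position: [0.4824, -0.1837, 0.1557]
ee_rot: [0.426, 3.111, -0.001]
force: [1.6, 0.4, -5.0]
width: 0.188
```

>>> send_rows([
  [[0,0,0.008],[0,0,0],0.005],
  [[0,0,0.008],[0,0,0],0.005],
  [[0,0,0.008],[0,0,0],0.005],
  [[0,0,0.008],[0,0,0],0.005],
  [[0,0,0.008],[0,0,0],0.005],
  [[0,0,0.008],[0,0,0],0.005],
  [[0,0,0.008],[0,0,0],0.005],
  [[0,0,0.004],[0,0,0],0.005],
  [[0,0,0],[0,0,0],0.005],
  [[0,0,0],[0,0,0],0.005],
])

```text
clock: 8.3
position: [0.4817, -0.1832, 0.2146]
ee_rot: [-0.426, -3.112, -0.0]
force: [0.1, -0.3, -2.3]
width: 0.188
```

```bash
python3 - <<'E'
from h import *
o=arm.observe();print(o["position"],o["ee_rot"],o["force"],o["ft_torque"],o["width"]*.0918,o["clock"])
p=camera_params("scene");P=[o["position"]+[0,0,a] for a in (.059,.019,-.034,-.106)]
print((proj(p,P)-[200,70]+.5)*4-.5)
save("scene","s4",(200,70,350,210),4)
save("top","t4",(270,160,360,250),1)
E
```

```text
[ 0.48172418 -0.18324434  0.21460364] [-4.25570590e-01 -3.11245614e+00 -1.89672825e-04] [ 0.07115244 -0.30034239 -2.26690082] [-0.00614687 -0.01805673  0.00018238] 0.017240212411695877 8.3
[[ 40.99644197 433.59979757]
 [ 46.47217284 488.53332699]
 [ 53.34234105 557.45610574]
 [ 62.03572584 644.66972529]]
```

View pics/s4.png

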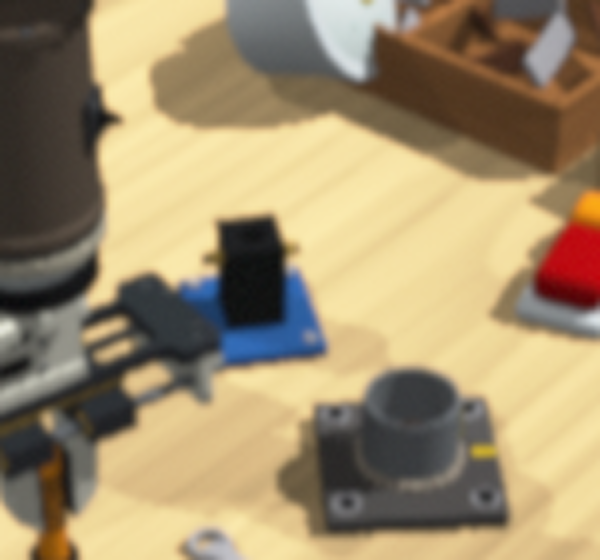

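>>> send_rows([
  [[0.002,0.043,0],[0,0,0],0.005],
  [[0.002,0.043,0],[0,0,0],0.005],
  [[0.002,0.043,0],[0,0,0],0.005],
  [[0.002,0.043,0],[0,0,0],0.005],
  [[0.002,0.043,0],[0,0,0],0.005],
  [[0.002,0.043,0],[0,0,0],0.005],
  [[0.002,0.043,0],[0,0,0],0.005],
  [[0.002,0.043,0],[0,0,0],0.005],
  [[0.003,0.041,0],[0,0,0],0.005],
  [[0,0,0],[0,0,0],0.005],
])

```text
clock: 9.4
position: [0.4999, 0.2087, 0.2139]
ee_rot: [-0.412, -3.113, -0.003]
force: [-0.1, -0.1, -1.1]
width: 0.185
```

>>> send_rows([
  [[0,0,0],[0,0,0],0.005],
  [[0,0,-0.01],[0,0,0],0.005],
  [[0,0,-0.015],[0,0,0],0.005],
  [[0,0,-0.015],[0,0,0],0.005],
  [[0,0,-0.01],[0,0,0],0.005],
  [[0,0,-0.008],[0,0,0],0.005],
  [[0,0,-0.006],[0,0,0],0.005],
  [[0,0,0],[0,0,0],0.005],
  [[0,0,0],[0,0,0],0.005],
  [[0,0,0],[0,0,0],0.005],
])

```text
clock: 10.4
position: [0.5012, 0.2018, 0.1512]
ee_rot: [0.426, 3.112, 0.001]
force: [-0.9, 0.1, -1.4]
width: 0.19
```

```bash
python3 - <<'E'
from h import *
o=arm.observe();print(o["position"],o["ee_rot"],o["force"],o["ft_torque"],o["width"]*.0918,o["clock"])
p=camera_params("scene");save("scene","s5",(265,90,355,190),6)
a=np.radians(44.5)
T=o["position"]
P=[T+[0,0,-.1107],[.469,.1715,.016],[.469+.043*np.cos(a),.1715+.043*np.sin(a),.016]]
print((proj(p,P)-[265,90]+.5)*6-.5)
E
```

```text
[0.50117532 0.2017949  0.15124229] [4.25711959e-01 3.11187285e+00 9.94651224e-04] [-0.87554271  0.10977266 -1.36480514] [-0.01988335  0.02296729  0.02694266] 0.017424800820497778 10.4
[[316.73122902 521.17580769]
 [221.8279061  562.63598433]
 [310.74826458 558.86950229]]
```

View pics/s5.png

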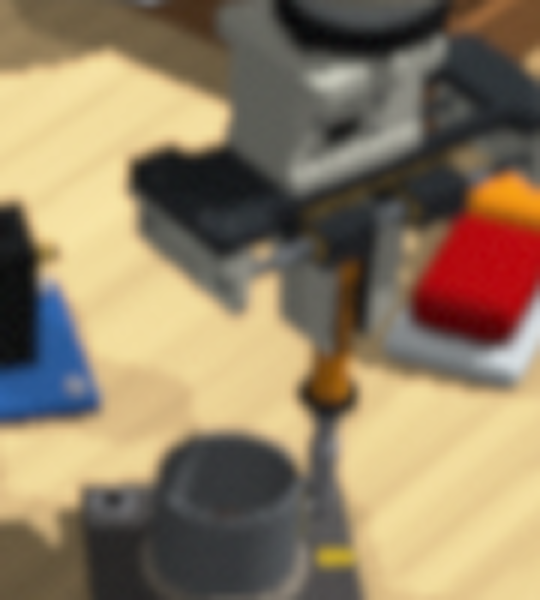

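```bash
python3 - <<'E'
from h import *
p=camera_params("scene");T=np.array([.5012,.2018,.1512])
im=np.load("pics/s5.npy").astype(int)
hs=[.0543,.0343,.0143,-.0187,-.0387,-.0637,-.0957,-.1107]
print(np.round((proj(p,[T+[0,0,h] for h in hs])-[265,90]+.5)*6-.5,1).tolist())
p2=camera_params("top");print(np.round(proj(p2,[T+[0,0,h] for h in hs]),1).tolist())
save("top","t5",(180,160,270,250),6)
# orange mask
m=(im[:,:,0]-im[:,:,2]>70)&(im[:,:,0]-im[:,:,1]>35)
for v in range(130,160):
    u=np.where(m[v,310:327])[0]+310
    if len(u): print(v*6-540,round((u.mean()-265+.5)*6-.5,1),len(u))
E
```

```text
[[340.9, 235.4], [337.8, 272.5], [334.7, 308.9], [329.8, 367.4], [326.8, 402.0], [323.3, 444.3], [318.8, 497.1], [316.8, 521.3]]
[[201.9, 205.1], [203.0, 205.8], [203.9, 206.4], [205.5, 207.4], [206.4, 208.0], [207.5, 208.7], [208.9, 209.6], [209.5, 210.0]]
270 350.5 1
348 344.5 1
354 341.5 4
360 335.5 6
366 338.5 7
372 335.5 6
378 332.5 7
384 329.5 6
390 332.5 5
396 335.5 2
```

View pics/t5.png

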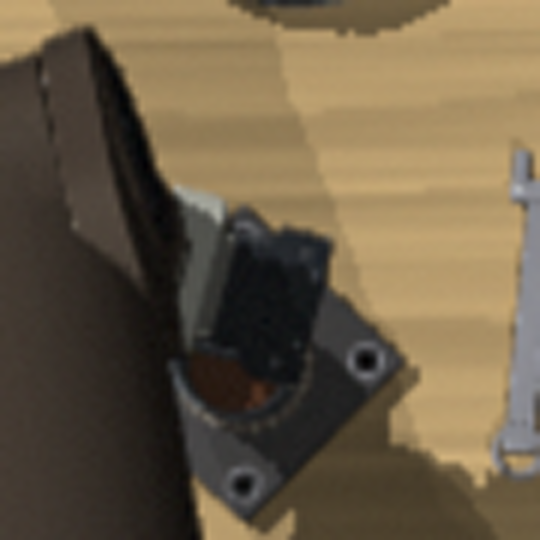

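Top view shows the arm covering the probe. In the scene view the probe has a slight lean, so I'll go down to just above the face and look at the tip against the mark.

>>> send_rows([
  [[0,0,-0.004],[0,0,0],0.005],
  [[0,0,-0.004],[0,0,0],0.005],
  [[0,0,-0.004],[0,0,0],0.005],
  [[0,0,-0.003],[0,0,0],0.005],
  [[0,0,-0.002],[0,0,0],0.005],
  [[0,0,-0.002],[0,0,0],0.005],
  [[0,0,0],[0,0,0],0.005],
  [[0,0,0],[0,0,0],0.005],
  [[0,0,0],[0,0,0],0.005],
  [[0,0,0],[0,0,0],0.005],
])

```text
clock: 11.5
position: [0.5009, 0.2017, 0.1319]
ee_rot: [0.426, 3.112, 0.0]
force: [-0.4, 0.0, -2.3]
width: 0.189
```

```bash
python3 - <<'E'
from h import *
o=arm.observe();print(o["position"],o["force"],o["clock"])
p=camera_params("scene");save("scene","s6",(280,140,340,200),10)
T=o["position"]
hs=[.0143,-.0187,-.0387,-.0637,-.0957,-.1107]
print(np.round((proj(p,[T+[0,0,h] for h in hs])-[280,140]+.5)*10-.5,1).tolist())
a=np.radians(44.5)
for C in([.469,.1715],[.469,.173]):
  P=[[C[0]+r*np.cos(a),C[1]+r*np.sin(a),.016] for r in(0,.035,.04,.043,.06)]+[[C[0]+.0694*np.cos(b),C[1]+.0694*np.sin(b),.016] for b in a+np.radians([-45,45,135,-135])]
  print(np.round((proj(p,P)-[280,140]+.5)*10-.5,1).tolist())
E
```

```text
[0.50091462 0.20167749 0.13187228] [-0.38102963  0.02610025 -2.30771402] 11.5
[[402.2, 72.5], [394.1, 168.2], [389.4, 224.8], [383.5, 294.1], [376.3, 380.4], [372.9, 420.0]]
[[220.0, 438.1], [340.7, 432.9], [357.9, 432.2], [368.2, 431.8], [426.7, 429.3], [412.5, 545.2], [366.9, 321.8], [35.9, 335.5], [65.6, 560.3]]
[[223.3, 435.5], [343.9, 430.4], [361.1, 429.6], [371.4, 429.2], [429.8, 426.7], [415.7, 542.5], [369.9, 319.4], [39.1, 333.0], [69.0, 557.6]]
```

View pics/s6.png

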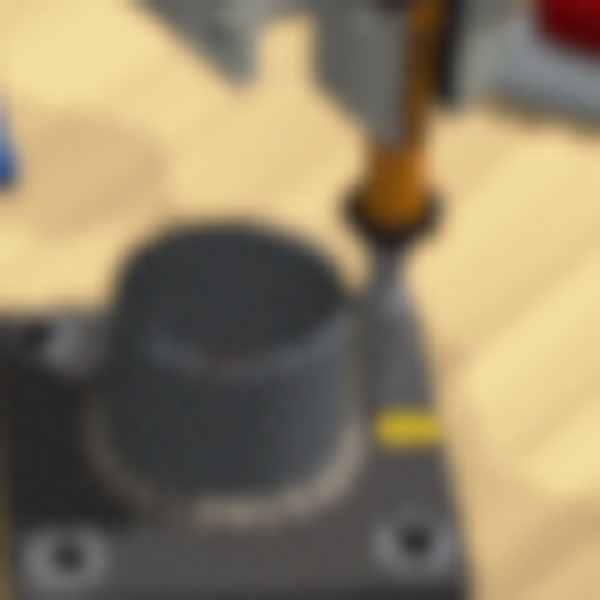

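Scene crop: flange holes at (68,558), (415,540), (40,337) fit a centre of about (0.469, 0.172). The collar is at (393,215), close to prediction, and the mark's inner end is at (378,430). Setting down now with a 1.5 mm correction in y.

>>> send_rows([
  [[0,0.0015,0],[0,0,0],0.005],
  [[0,0,-0.001],[0,0,0],0.005],
  [[0,0,-0.001],[0,0,0],0.005],
  [[0,0,-0.001],[0,0,0],0.005],
  [[0,0,-0.001],[0,0,0],0.005],
  [[0,0,-0.001],[0,0,0],0.005],
  [[0,0,-0.001],[0,0,0],0.005],
  [[0,0,-0.001],[0,0,0],0.005],
  [[0,0,0],[0,0,0],0.005],
  [[0,0,0],[0,0,0],0.005],
])

```text
clock: 12.55
position: [0.5009, 0.2031, 0.1248]
ee_rot: [0.426, 3.113, 0.0]
force: [-0.3, 0.5, -0.2]
width: 0.188
```

```bash
python3 - <<'E'
from h import *
for i in range(4):
    o=arm.observe();print(o["position"],o["force"],o["ft_torque"],o["clock"]); get_image("wrist")
save("scene","s7",(280,140,340,200),10)
E
```

```text
[0.50085529 0.20314672 0.12478303] [-0.28588107  0.54357294 -0.17414387] [-0.02475692  0.09343654  0.03073893] 12.55
[0.50088897 0.20311962 0.12482031] [-0.27732303  0.67390304  0.13483905] [-0.05865341  0.03682132  0.01234153] 12.6
[0.50084251 0.20314822 0.12480981] [-0.38440447 -0.56629538  0.13685987] [-0.04424158  0.06304961 -0.00772777] 12.65
[0.5008531  0.20315519 0.12480821] [-0.88425362 -0.81738503  1.23657859] [-0.04392898  0.04355938  0.02359584] 12.7
```

>>> send_rows([
  [[0,0,-0.001],[0,0,0],0.005],
  [[0,0,-0.001],[0,0,0],0.005],
  [[0,0,0],[0,0,0],0.005],
  [[0,0,0],[0,0,0],0.005],
  [[0,0,0],[0,0,0],0.005],
  [[0,0,0],[0,0,0],0.005],
  [[0,0,0],[0,0,0],0.005],
  [[0,0,0],[0,0,0],0.005],
  [[0,0,0],[0,0,0],0.005],
  [[0,0,0],[0,0,0],0.005],
])

```text
clock: 13.8
position: [0.5008, 0.2032, 0.1228]
ee_rot: [0.426, 3.113, 0.0]
force: [0.2, -0.3, 0.7]
width: 0.19
```

```bash
python3 - <<'E'
from h import *
F=[]
for i in range(6):
    o=arm.observe();F.append(o["force"]); save("scene","s8",(300,155,335,195),15)
print(o["position"],np.mean(F,0),o["clock"])
p=camera_params("scene");T=o["position"]
hs=[-.0387,-.0637,-.0957,-.1067]
print(np.round((proj(p,[T+[0,0,h] for h in hs])-[300,155]+.5)*15-.5,1).tolist())
E
```

```text
[0.50085537 0.20315167 0.12276999] [-0.31790347 -0.30575218  0.92503423] 14.05
[[285.6, 146.6], [276.9, 249.6], [266.0, 378.1], [262.3, 421.4]]
```

View pics/s8.png

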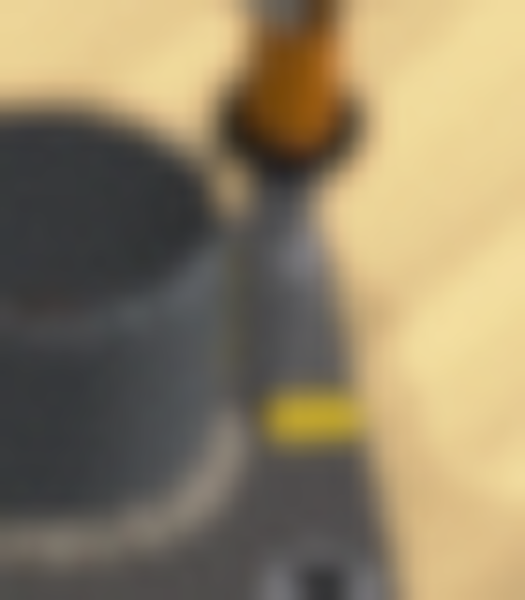

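The picture shows the mark's inner end at (262,417), but the grey tip can't be seen against the grey flange. I'm over the picture budget, so I'll find the tip numerically by differencing with the first scene image.

```bash
python3 - <<'E'
from h import *
a=np.load("pics/scene0.npy").astype(int).sum(2);b=np.load("pics/s8.npy").astype(int).sum(2)
d=b-a
print("cols",list(range(310,328)))
for v in range(160,192): print(v,' '.join(f"{x:4d}" for x in d[v,310:328]))
p=camera_params("scene");T=np.array([.50086,.20315,.12277])
print(np.round(proj(p,[T+[0,0,h] for h in [-.0387,-.0637,-.0957,-.1067]]),1).tolist())
E
```

```text
cols [310, 311, 312, 313, 314, 315, 316, 317, 318, 319, 320, 321, 322, 323, 324, 325, 326, 327]
160   15   17   10  -13  -89 -208 -307 -359 -367 -354 -319 -270 -187  -99  -28    4   16   16
161   13   15    5  -40 -174 -311 -374 -375 -370 -343 -319 -290 -258 -193  -88  -14   13   14
162    9   12   -7  -76 -235 -387 -421 -386 -365 -342 -313 -306 -329 -284 -149  -29    9   15
163   -4    5  -20 -109 -262 -416 -443 -412 -377 -344 -326 -334 -373 -323 -161  -33    9   15
164   -9   -8  -40 -119 -258 -390 -450 -436 -406 -374 -360 -386 -396 -286 -130  -25   12   16
165   -6  -16  -48 -107 -214 -304 -386 -437 -445 -435 -422 -397 -335 -206  -72   -7   14   19
166    5  -16  -40  -89 -141 -193 -294 -397 -436 -439 -401 -317 -213 -102  -19    7   16   21
167    6   -3  -25  -66  -79 -115 -224 -329 -368 -368 -304 -200  -97  -30    2   16   15   15
168    1   10   -5  -39  -62  -84 -163 -242 -268 -256 -185  -96  -22    3   14   14   15   18
169    4    8   -4  -30  -59  -78 -106 -141 -149 -119  -62  -13    5   13   18   16   19   17
170    1    3   -1  -26  -58  -48  -42  -40  -40  -15   29   35 
[... 1368 characters left out ...]
2   14   13    6   10   12   12    7    8   12   10   14   17   17   21
186   10    6   11   13   15   15    9   13    8   10    9   10    6   12   10   15   15   23
187    6    9   13   17    9   14   11   11    9    9   12   11    4   12   12   13   13   19
188   15   14   16   13   12   10    9    7    5    7    8    9    8   11   10   10   15   15
189   13   19   10    8   10   10   10   11   10   15    8    7   12    9    6   16   11   20
190   17    9   15    8    9   11   10    7    5    7   11   10    8   14   11   11   18   17
191    6   11   11   13   15   10    5   11   12   12   11    9    7    7    7   11   15   16
[[318.6, 164.3], [318.0, 171.2], [317.3, 179.7], [317.0, 182.6]]
```

```bash
python3 - <<'E'
from h import *
o=arm.observe();T=o["position"];p=camera_params("wrist")
q=proj(p,[T+[0,0,h] for h in [0,-.0387,-.0637,-.0957,-.1067]]);print(q.round(1).tolist())
np.savez("pics/w9p.npz",**p)
u0,v0=210,165
a=np.radians(44.5);C=np.array([.469,.1722])
P=[[C[0]+r*np.cos(a),C[1]+r*np.sin(a),.016] for r in(.04,.0445,.0455,.061)]
f=lambda x:((np.array(x)-[u0,v0]+.5)*5-.5).round(0).tolist()
print(f(q),f(proj(p,P)))
save("wrist","w9",(u0,v0,u0+150,v0+120),5)
E
```

```text
[[280.6, 260.1], [280.4, 233.5], [280.3, 220.8], [280.2, 207.9], [280.2, 204.1]]
[[355.0, 477.0], [354.0, 345.0], [353.0, 281.0], [353.0, 216.0], [353.0, 197.0]] [[332.0, 184.0], [354.0, 197.0], [359.0, 199.0], [435.0, 241.0]]
```

View pics/w9.png

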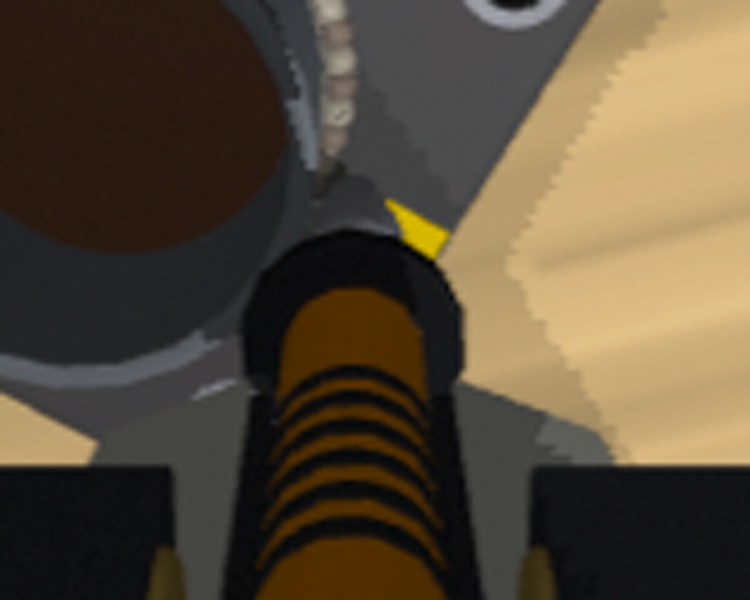

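Wrist crop: the probe stands upright, with its axis at u≈353 and nose edge at (352,175). The nose sits just beside the weld at the mark's line; the mark's upper edge runs (386,198)-(450,235) and the weld's outer edge is at (357,80). Checking that edge against the model.

```bash
python3 - <<'E'
from h import *
p=dict(np.load("pics/w9p.npz"))
g=lambda u,v,z=.016:ray(p,(u+.5)/5-.5+210,(v+.5)/5-.5+165,z)
for C in([.469,.1722],[.470,.1725]):
  for n,P in dict(weld1=g(357,80),weld2=g(352,20),weld3=g(357,120),m1=g(386,198),m2=g(450,235),tip=g(353,197)).items():
    d=P[:2]-C; r=np.hypot(*d); b=np.arctan2(d[1],d[0])-np.radians(44.5)
    print(n,P[:2].round(4),"r",(r*1e3).round(1),"ang",np.degrees(b).round(1),"tang mm",(1e3*r*np.sin(b)).round(1))
im=np.load("pics/w9.npy").astype(int).sum(2)
for v in(172,178,184,190): print(v,im[v,268:290])
E
```

```text
weld1 [0.4808 0.2095] r 39.1 ang 28.0 tang mm 18.4
weld2 [0.4705 0.2115] r 39.3 ang 43.3 tang mm 26.9
weld3 [0.4876 0.2076] r 40.0 ang 17.8 tang mm 12.2
m1 [0.5025 0.2087] r 49.6 ang 3.0 tang mm 2.6
m2 [0.5121 0.2178] r 62.8 ang 2.1 tang mm 2.3
tip [0.5008 0.2032] r 44.4 ang -0.2 tang mm -0.1
weld1 [0.4808 0.2095] r 38.5 ang 29.3 tang mm 18.8
weld2 [0.4705 0.2115] r 39.0 ang 44.7 tang mm 27.4
weld3 [0.4876 0.2076] r 39.3 ang 18.9 tang mm 12.7
m1 [0.5025 0.2087] r 48.7 ang 3.6 tang mm 3.1
m2 [0.5121 0.2178] r 61.9 ang 2.6 tang mm 2.8
tip [0.5008 0.2032] r 43.5 ang 0.5 tang mm 0.4
172 [184 185 185 187 192 228 253 273 327 354 346 328 258 218 234 232 231 235
 233 232 233 232]
178 [264 259 199 191 195 199 209 313 388 431 447 434 346 236 220 229 231 233
 230 232 232 232]
184 [164 169 283 262 199 201 300 298 277 305 318 298 241 202 201 202 203 202
 204 220 232 232]
190 [144 244 304 331 277 233 259 273 289 315 301 236 200 203 202 204 201 201
 201 201 203 202]
```

```bash
python3 - <<'E'
import numpy as np
t=np.radians(44.5+4*np.arange(92)); P=np.round(.0443*np.c_[np.cos(t),np.sin(t)],4); d=np.round(np.diff(P,axis=0),4)
for k in range(9): print(k, str([[[x,y,0],[0,0,0],.005] for x,y in d[10*k:10*k+10].tolist()]).replace(' ',''))
for k in range(1,10): print(k,P[10*k]+[.469,.172])
E
```

```text
0 [[[-0.0022,0.0021,0],[0,0,0],0.005],[[-0.0024,0.0019,0],[0,0,0],0.005],[[-0.0025,0.0018,0],[0,0,0],0.005],[[-0.0027,0.0017,0],[0,0,0],0.005],[[-0.0027,0.0014,0],[0,0,0],0.005],[[-0.0029,0.0012,0],[0,0,0],0.005],[[-0.0029,0.001,0],[0,0,0],0.005],[[-0.003,0.0009,0],[0,0,0],0.005],[[-0.003,0.0006,0],[0,0,0],0.005],[[-0.0031,0.0004,0],[0,0,0],0.005]]
1 [[[-0.003,0.0002,0],[0,0,0],0.005],[[-0.0031,0.0,0],[0,0,0],0.005],[[-0.0031,-0.0003,0],[0,0,0],0.005],[[-0.0031,-0.0004,0],[0,0,0],0.005],[[-0.003,-0.0007,0],[0,0,0],0.005],[[-0.003,-0.0009,0],[0,0,0],0.005],[[-0.0029,-0.0011,0],[0,0,0],0.005],[[-0.0028,-0.0013,0],[0,0,0],0.005],[[-0.0027,-0.0014,0],[0,0,0],0.005],[[-0.0026,-0.0017,0],[0,0,0],0.005]]
2 [[[-0.0025,-0.0018,0],[0,0,0],0.005],[[-0.0023,-0.002,0],[0,0,0],0.005],[[-0.0022,-0.0022,0],[0,0,0],0.005],[[-0.0021,-0.0023,0],[0,0,0],0.005],[[-0.0019,-0.0025,0],[0,0,0],0.005],[[-0.0017,-0.0026,0],[0,0,0],0.005],[[-0.0015,-0.0026,0],[0,0,0],0.005],[[-0.0013,-0.0028,0],[0,0,0],0.005],[[-0.0012,-0.0029,0],[0,0,0],0.005],[[-0.0009,-0.003,0],[0,0,0],0.005]]
3 [[[-0.0007,-0.003,0],[0,0,0],
[... 1514 characters left out ...]
0],[0,0,0],0.005],[[0.0007,0.003,0],[0,0,0],0.005],[[0.0005,0.003,0],[0,0,0],0.005],[[0.0003,0.0031,0],[0,0,0],0.005],[[0.0001,0.0031,0],[0,0,0],0.005],[[-0.0001,0.0031,0],[0,0,0],0.005]]
8 [[[-0.0004,0.003,0],[0,0,0],0.005],[[-0.0006,0.0031,0],[0,0,0],0.005],[[-0.0007,0.003,0],[0,0,0],0.005],[[-0.001,0.0029,0],[0,0,0],0.005],[[-0.0012,0.0029,0],[0,0,0],0.005],[[-0.0014,0.0027,0],[0,0,0],0.005],[[-0.0015,0.0027,0],[0,0,0],0.005],[[-0.0018,0.0026,0],[0,0,0],0.005],[[-0.0019,0.0024,0],[0,0,0],0.005],[[-0.0021,0.0023,0],[0,0,0],0.005]]
1 [0.4732 0.2161]
2 [0.4439 0.2085]
3 [0.4263 0.1838]
4 [0.4287 0.1536]
5 [0.4499 0.132 ]
6 [0.4801 0.1291]
7 [0.5051 0.1463]
8 [0.5132 0.1755]
9 [0.5006 0.2031]
```

>>> send_rows([
  [[-0.0022,0.0021,0],[0,0,0],0.005],
  [[-0.0024,0.0019,0],[0,0,0],0.005],
  [[-0.0025,0.0018,0],[0,0,0],0.005],
  [[-0.0027,0.0017,0],[0,0,0],0.005],
  [[-0.0027,0.0014,0],[0,0,0],0.005],
  [[-0.0029,0.0012,0],[0,0,0],0.005],
  [[-0.0029,0.001,0],[0,0,0],0.005],
  [[-0.003,0.0009,0],[0,0,0],0.005],
  [[-0.003,0.0006,0],[0,0,0],0.005],
  [[-0.0031,0.0004,0],[0,0,0],0.005],
])

```text
clock: 15.15
position: [0.4732, 0.2163, 0.1228]
ee_rot: [0.426, 3.113, 0.0]
force: [1.3, -0.8, 0.6]
width: 0.19
```

>>> send_rows([
  [[-0.003,0.0002,0],[0,0,0],0.005],
  [[-0.0031,0,0],[0,0,0],0.005],
  [[-0.0031,-0.0003,0],[0,0,0],0.005],
  [[-0.0031,-0.0004,0],[0,0,0],0.005],
  [[-0.003,-0.0007,0],[0,0,0],0.005],
  [[-0.003,-0.0009,0],[0,0,0],0.005],
  [[-0.0029,-0.0011,0],[0,0,0],0.005],
  [[-0.0028,-0.0013,0],[0,0,0],0.005],
  [[-0.0027,-0.0014,0],[0,0,0],0.005],
  [[-0.0026,-0.0017,0],[0,0,0],0.005],
])

```text
clock: 16.15
position: [0.4439, 0.2085, 0.1227]
ee_rot: [-0.426, -3.113, -0.0]
force: [0.6, 0.4, 0.4]
width: 0.19
```

```bash
python3 - <<'E'
from h import *
o=arm.observe();T=o["position"];p=camera_params("wrist")
np.savez("pics/w10p.npz",**p); save("wrist","w10",(210,165,360,285),5)
u=lambda X:((proj(p,X)-[210,165]+.5)*5-.5).round(0).tolist()
print(T,o["force"],u([T+[0,0,h] for h in(-.0387,-.0997,-.1067)]))
a=np.radians(44.5+80+np.arange(-60,61,20));print(u([[.469+.04*np.cos(b),.172+.04*np.sin(b),.016] for b in a]))
E
```

```text
[0.44385527 0.20850619 0.12274756] [0.56337671 0.38457941 0.42559415] [[354.0, 345.0], [353.0, 209.0], [353.0, 198.0]]
[[413.0, 412.0], [414.0, 341.0], [388.0, 273.0], [337.0, 216.0], [268.0, 178.0], [189.0, 165.0], [111.0, 178.0]]
```

View pics/w10.png

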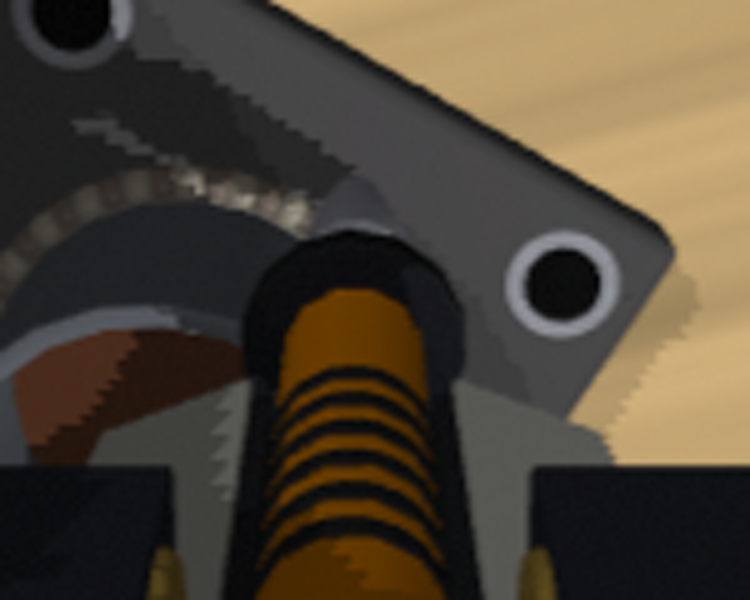

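The nose sits just outside the weld bead, whose outer edge at (268,182) matches the prediction (268,178). Continuing.

>>> send_rows([
  [[-0.0025,-0.0018,0],[0,0,0],0.005],
  [[-0.0023,-0.002,0],[0,0,0],0.005],
  [[-0.0022,-0.0022,0],[0,0,0],0.005],
  [[-0.0021,-0.0023,0],[0,0,0],0.005],
  [[-0.0019,-0.0025,0],[0,0,0],0.005],
  [[-0.0017,-0.0026,0],[0,0,0],0.005],
  [[-0.0015,-0.0026,0],[0,0,0],0.005],
  [[-0.0013,-0.0028,0],[0,0,0],0.005],
  [[-0.0012,-0.0029,0],[0,0,0],0.005],
  [[-0.0009,-0.003,0],[0,0,0],0.005],
])

```text
clock: 17.2
position: [0.4263, 0.1836, 0.1227]
ee_rot: [-0.426, -3.112, 0.0]
force: [0.4, 1.0, 0.5]
width: 0.187
```

>>> send_rows([
  [[-0.0007,-0.003,0],[0,0,0],0.005],
  [[-0.0005,-0.003,0],[0,0,0],0.005],
  [[-0.0003,-0.0031,0],[0,0,0],0.005],
  [[-0.0001,-0.0031,0],[0,0,0],0.005],
  [[0.0001,-0.0031,0],[0,0,0],0.005],
  [[0.0004,-0.003,0],[0,0,0],0.005],
  [[0.0006,-0.0031,0],[0,0,0],0.005],
  [[0.0007,-0.003,0],[0,0,0],0.005],
  [[0.001,-0.0029,0],[0,0,0],0.005],
  [[0.0012,-0.0029,0],[0,0,0],0.005],
])

```text
clock: 18.2
position: [0.4288, 0.1534, 0.1227]
ee_rot: [-0.426, -3.112, 0.0]
force: [-0.7, 1.7, 0.6]
width: 0.19
```

>>> send_rows([
  [[0.0014,-0.0027,0],[0,0,0],0.005],
  [[0.0015,-0.0027,0],[0,0,0],0.005],
  [[0.0018,-0.0026,0],[0,0,0],0.005],
  [[0.0019,-0.0024,0],[0,0,0],0.005],
  [[0.0021,-0.0023,0],[0,0,0],0.005],
  [[0.0022,-0.0021,0],[0,0,0],0.005],
  [[0.0024,-0.0019,0],[0,0,0],0.005],
  [[0.0025,-0.0018,0],[0,0,0],0.005],
  [[0.0027,-0.0017,0],[0,0,0],0.005],
  [[0.0027,-0.0014,0],[0,0,0],0.005],
])

```text
clock: 19.2
position: [0.4502, 0.1318, 0.1227]
ee_rot: [-0.426, -3.112, 0.0]
force: [-2.3, -0.2, 0.2]
width: 0.19
```

>>> send_rows([
  [[0.0029,-0.0012,0],[0,0,0],0.005],
  [[0.0029,-0.001,0],[0,0,0],0.005],
  [[0.003,-0.0009,0],[0,0,0],0.005],
  [[0.003,-0.0006,0],[0,0,0],0.005],
  [[0.0031,-0.0004,0],[0,0,0],0.005],
  [[0.003,-0.0002,0],[0,0,0],0.005],
  [[0.0031,0,0],[0,0,0],0.005],
  [[0.0031,0.0003,0],[0,0,0],0.005],
  [[0.0031,0.0004,0],[0,0,0],0.005],
  [[0.003,0.0007,0],[0,0,0],0.005],
])

```text
clock: 20.2
position: [0.481, 0.1293, 0.1229]
ee_rot: [0.426, 3.112, 0.0]
force: [-1.8, -2.7, 0.4]
width: 0.187
```

>>> send_rows([
  [[0.003,0.0009,0],[0,0,0],0.005],
  [[0.0029,0.0011,0],[0,0,0],0.005],
  [[0.0028,0.0013,0],[0,0,0],0.005],
  [[0.0027,0.0014,0],[0,0,0],0.005],
  [[0.0026,0.0017,0],[0,0,0],0.005],
  [[0.0025,0.0018,0],[0,0,0],0.005],
  [[0.0023,0.002,0],[0,0,0],0.005],
  [[0.0022,0.0022,0],[0,0,0],0.005],
  [[0.0021,0.0023,0],[0,0,0],0.005],
  [[0.0019,0.0025,0],[0,0,0],0.005],
])

```text
clock: 21.2
position: [0.5057, 0.1461, 0.1228]
ee_rot: [0.426, 3.112, -0.001]
force: [-0.8, -5.6, 0.8]
width: 0.184
```

>>> send_rows([
  [[0.0017,0.0026,0],[0,0,0],0.005],
  [[0.0015,0.0026,0],[0,0,0],0.005],
  [[0.0013,0.0028,0],[0,0,0],0.005],
  [[0.0012,0.0029,0],[0,0,0],0.005],
  [[0.0009,0.003,0],[0,0,0],0.005],
  [[0.0007,0.003,0],[0,0,0],0.005],
  [[0.0005,0.003,0],[0,0,0],0.005],
  [[0.0003,0.0031,0],[0,0,0],0.005],
  [[0.0001,0.0031,0],[0,0,0],0.005],
  [[-0.0001,0.0031,0],[0,0,0],0.005],
])

```text
clock: 22.2
position: [0.5134, 0.176, 0.1227]
ee_rot: [-0.426, -3.113, -0.0]
force: [-0.2, -2.1, 1.0]
width: 0.19
```

>>> send_rows([
  [[-0.0004,0.003,0],[0,0,0],0.005],
  [[-0.0006,0.0031,0],[0,0,0],0.005],
  [[-0.0007,0.003,0],[0,0,0],0.005],
  [[-0.001,0.0029,0],[0,0,0],0.005],
  [[-0.0012,0.0029,0],[0,0,0],0.005],
  [[-0.0014,0.0027,0],[0,0,0],0.005],
  [[-0.0015,0.0027,0],[0,0,0],0.005],
  [[-0.0018,0.0026,0],[0,0,0],0.005],
  [[-0.0019,0.0024,0],[0,0,0],0.005],
  [[-0.0021,0.0023,0],[0,0,0],0.005],
])

```text
clock: 23.2
position: [0.5007, 0.2034, 0.1228]
ee_rot: [0.426, 3.112, 0.0]
force: [1.9, -0.3, 1.5]
width: 0.19
```

```bash
python3 - <<'E'
from h import *
o=arm.observe();print(o["position"],o["force"],o["clock"])
save("wrist","w11")
a=np.load("pics/w9.npy");b=np.load("pics/w11.npy")
g=lambda x:cv2.cvtColor(x,cv2.COLOR_RGB2GRAY).astype(np.float32)
for n,(u0,v0,u1,v1) in dict(flange=(230,120,330,205),table=(400,60,540,200)).items():
    print(n,cv2.phaseCorrelate(g(a)[v0:v1,u0:u1].copy(),g(b)[v0:v1,u0:u1].copy()))
y=lambda x:np.argwhere((x[:,:,0].astype(int)-x[:,:,2]>130)&(x[:,:,1].astype(int)-x[:,:,2]>90))
for x in(a,b):
    m=y(x);m=m[(m[:,1]>280)&(m[:,1]<305)&(m[:,0]>195)&(m[:,0]<225)];print(len(m),m.mean(0)[::-1])
E
```

```text
[0.50074424 0.20340143 0.12277658] [ 1.85212501 -0.2687474   1.49966193] 23.2
flange ((-0.19464271548172718, 0.0912315450159511), 1.0348705927530923)
table ((-0.16337627478544903, 0.004072714952712886), 1.004681647007848)
56 [293.42857143 210.76785714]
62 [292.9516129  210.74193548]
```

>>> send_rows([
  [[0,0,0],[0,0,0],0.005],
  [[0,0,0],[0,0,0],0.005],
  [[0,0,0],[0,0,0],0.005],
  [[0,0,0],[0,0,0],0.005],
  [[0,0,0],[0,0,0],0.005],
  [[0,0,0],[0,0,0],0.005],
  [[0,0,0],[0,0,0],0.005],
  [[0,0,0],[0,0,0],0.005],
  [[0,0,0],[0,0,0],0.005],
  [[0,0,0],[0,0,0],0.005],
])

```text
clock: 24.25
position: [0.5008, 0.2031, 0.1227]
ee_rot: [-0.426, -3.113, 0.0]
force: [-0.8, 0.6, 1.3]
width: 0.191
```

>>> send_rows([
  [[0,0,0.006],[0,0,0],0.005],
  [[0,0,0.01],[0,0,0],0.005],
  [[0,0,0.012],[0,0,0],0.005],
  [[0,0,0.012],[0,0,0],0.005],
  [[0,0,0.012],[0,0,0],0.005],
  [[0,0,0.012],[0,0,0],0.005],
  [[0,0,0.012],[0,0,0],0.005],
  [[0,0,0.012],[0,0,0],0.005],
  [[0,0,0.004],[0,0,0],0.005],
  [[0,0,0],[0,0,0],0.005],
])

```text
clock: 25.25
position: [0.5011, 0.2034, 0.2154]
ee_rot: [0.426, 3.112, 0.001]
force: [-0.0, -0.2, -1.9]
width: 0.19
```

>>> send_rows([
  [[-0.002,-0.043,0],[0,0,0],0.005],
  [[-0.002,-0.043,0],[0,0,0],0.005],
  [[-0.002,-0.043,0],[0,0,0],0.005],
  [[-0.002,-0.043,0],[0,0,0],0.005],
  [[-0.002,-0.043,0],[0,0,0],0.005],
  [[-0.002,-0.043,0],[0,0,0],0.005],
  [[-0.002,-0.043,0],[0,0,0],0.005],
  [[-0.002,-0.043,0],[0,0,0],0.005],
  [[-0.003,-0.0425,0],[0,0,0],0.005],
  [[0,0,0],[0,0,0],0.005],
])

```text
clock: 26.25
position: [0.48, -0.19, 0.2147]
ee_rot: [0.439, 3.111, -0.005]
force: [-0.3, 1.0, -1.8]
width: 0.189
```

>>> send_rows([
  [[0,0,0],[0,0,0],0.005],
  [[0,0,0],[0,0,0],0.005],
  [[0,0,0],[0,0,0],0.005],
  [[0,0,0],[0,0,0],0.005],
  [[0,0,0],[0,0,0],0.005],
  [[0,0,0],[0,0,0],0.005],
  [[0,0,0],[0,0,0],0.005],
  [[0,0,0],[0,0,0],0.005],
  [[0,0,0],[0,0,0],0.005],
  [[0,0,0],[0,0,0],0.005],
])

```text
clock: 27.25
position: [0.4818, -0.1834, 0.2147]
ee_rot: [0.426, 3.113, 0.0]
force: [0.5, 0.9, -1.6]
width: 0.187
```

```bash
python3 - <<'E'
from h import *
o=arm.observe();print(o["position"],o["ee_rot"],o["force"],o["ft_torque"],o["width"]*.0918,o["clock"])
# probe reference: compare with s4 (scene right after the lift)
save("scene","s12");a=np.load("pics/s4.npy");b=np.load("pics/s12.npy")
g=lambda x:cv2.cvtColor(x,cv2.COLOR_RGB2GRAY).astype(np.float32)
print(cv2.phaseCorrelate(g(a)[170:240,200:230].copy(),g(b)[170:240,200:230].copy()),np.abs(g(a)-g(b))[170:240,200:230].max())
E
```

```text
[ 0.48181326 -0.18338392  0.21474246] [4.25945632e-01 3.11254953e+00 4.85876268e-05] [ 0.52898773  0.93480402 -1.56854033] [ 0.00390862  0.05278495 -0.003109  ] 0.01716381786252181 27.25
((-0.07917909669239798, 0.0110519203542907), 1.0173094321180274) 18.0
```

Pose and probe image match the state right after extraction, so I insert now.

>>> send_rows([
  [[0,0,-0.004],[0,0,0],0.005],
  [[0,0,-0.004],[0,0,0],0.005],
  [[0,0,-0.004],[0,0,0],0.005],
  [[0,0,-0.004],[0,0,0],0.005],
  [[0,0,-0.004],[0,0,0],0.005],
  [[0,0,-0.004],[0,0,0],0.005],
  [[0,0,-0.004],[0,0,0],0.005],
  [[0,0,-0.004],[0,0,0],0.005],
  [[0,0,-0.004],[0,0,0],0.005],
  [[0,0,-0.004],[0,0,0],0.005],
])

```text
clock: 28.3
position: [0.4818, -0.1833, 0.1744]
ee_rot: [-0.426, -3.113, -0.0]
force: [-0.1, 0.1, -1.7]
width: 0.188
```

>>> send_rows([
  [[0,0,-0.004],[0,0,0],0.005],
  [[0,0,-0.004],[0,0,0],0.005],
  [[0,0,-0.004],[0,0,0],0.005],
  [[0,0,-0.004],[0,0,0],0.005],
  [[0,0,-0.004],[0,0,0],0.005],
  [[0,0,-0.004],[0,0,0],0.005],
  [[0,0,-0.004],[0,0,0],0.005],
  [[0,0,-0.004],[0,0,0],0.005],
  [[0,0,-0.003],[0,0,0],0.005],
  [[0,0,0],[0,0,0],0.005],
])

```text
clock: 29.3
position: [0.4815, -0.1832, 0.1391]
ee_rot: [-0.426, -3.112, 0.0]
force: [0.3, 0.4, -2.9]
width: 0.189
```

>>> send_rows([
  [[0,0,-0.002],[0,0,0],0.005],
  [[0,0,-0.002],[0,0,0],0.005],
  [[0,0,-0.002],[0,0,0],0.005],
  [[0,0,-0.002],[0,0,0],0.005],
  [[0,0,-0.002],[0,0,0],0.005],
  [[0,0,-0.002],[0,0,0],0.005],
  [[0,0,-0.0015],[0,0,0],0.005],
  [[0,0,-0.001],[0,0,0],0.005],
  [[0,0,0],[0,0,0],0.005],
  [[0,0,0],[0,0,0],0.005],
])

```text
clock: 30.3
position: [0.4817, -0.1832, 0.1251]
ee_rot: [-0.425, -3.112, -0.0]
force: [0.8, 1.3, -3.4]
width: 0.191
```

>>> send_rows([
  [[0,0,-0.0005],[0,0,0],0.005],
  [[0,0,-0.0005],[0,0,0],0.005],
  [[0,0,-0.0005],[0,0,0],0.005],
  [[0,0,0],[0,0,0],0.005],
  [[0,0,0],[0,0,0],0.005],
  [[0,0,0],[0,0,0],0.005],
  [[0,0,0],[0,0,0],0.005],
  [[0,0,0],[0,0,0],0.005],
  [[0,0,0],[0,0,0],0.005],
  [[0,0,0],[0,0,0],0.005],
])

```text
clock: 31.3
position: [0.482, -0.1833, 0.1246]
ee_rot: [0.426, 3.112, 0.001]
force: [-3.4, 2.3, 11.0]
width: 0.187
```

```bash
python3 - <<'E'
from h import *
o=arm.observe();print(o["position"],o["ee_rot"],o["force"],o["ft_torque"],o["width"]*.0918,o["clock"])
E
```

```text
[ 0.48198542 -0.18333813  0.12459452] [4.25801808e-01 3.11191174e+00 1.04483060e-03] [-3.43521508  2.3435286  10.99805543] [0.6366489  0.8295325  0.01708739] 0.017202748450047902 31.3
```

>>> send_rows([
  [[0,0,0.0005],[0,0,0],0.005],
  [[0,0,0],[0,0,0],0.02],
  [[0,0,0],[0,0,0],0.04],
  [[0,0,0],[0,0,0],0.09],
  [[0,0,0],[0,0,0],0.09],
  [[0,0,0],[0,0,0],0.09],
  [[0,0,0],[0,0,0],0.09],
  [[0,0,0],[0,0,0],0.09],
  [[0,0,0],[0,0,0],0.09],
  [[0,0,0],[0,0,0],0.09],
])

```text
clock: 32.3
position: [0.4818, -0.1834, 0.1242]
ee_rot: [0.426, 3.113, 0.0]
force: [-0.8, 0.2, 0.0]
width: 0.863
```

>>> send_rows([
  [[0,0,0],[0,0,0],0.09],
  [[0,0,0],[0,0,0],0.09],
  [[0,0,0],[0,0,0],0.09],
  [[0,0,0],[0,0,0],0.09],
  [[0,0,0.01],[0,0,0],0.09],
  [[0,0,0.02],[0,0,0],0.09],
  [[0,0,0.02],[0,0,0],0.09],
  [[0,0,0.02],[0,0,0],0.09],
  [[0,0,0.02],[0,0,0],0.09],
  [[0,0,0.02],[0,0,0],0.09],
])

```text
clock: 33.3
position: [0.4817, -0.1835, 0.2358]
ee_rot: [0.426, 3.112, -0.0]
force: [-0.2, -0.0, -0.7]
width: 0.979
```

>>> send_rows([
  [[0,0,0.02],[0,0,0],0.09],
  [[0,0.02,0.01],[0,0,0],0.09],
  [[-0.01,0.03,0],[0,0,0],0.09],
  [[-0.01,0.04,0],[0,0,0],0.09],
  [[-0.01,0.04,0],[0,0,0],0.09],
  [[-0.01,0.04,0],[0,0,0],0.09],
  [[-0.01,0.04,0],[0,0,0],0.09],
  [[-0.01,0.04,0],[0,0,0],0.09],
  [[0,0.04,0],[0,0,0],0.09],
  [[0,0,0],[0,0,0],0.09],
])

```text
clock: 34.3
position: [0.4213, 0.1118, 0.2649]
ee_rot: [0.414, 3.114, 0.003]
force: [0.9, 0.2, -0.4]
width: 0.979
```

```bash
python3 - <<'E'
from h import *
o=arm.observe();print(o["position"],o["force"],o["width"],o["clock"])
save("scene","s13");a=np.load("pics/scene0.npy");b=np.load("pics/s13.npy")
g=lambda x:cv2.cvtColor(x,cv2.COLOR_RGB2GRAY).astype(np.float32)
for n,(u0,v0,u1,v1) in dict(probe=(203,205,228,232),dock=(195,225,250,280),flange=(275,160,330,202)).items():
    A,B=[g(x)[v0:v1,u0:u1].copy() for x in(a,b)]
    print(n,cv2.phaseCorrelate(A,B),np.abs(A-B).mean())
# orange rows
for x in(a,b):
    m=(x[:,:,0].astype(int)-x[:,:,2]>70)&(x[:,:,0].astype(int)-x[:,:,1]>35); m=np.argwhere(m[200:245,205:225])+[200,205]
    print(len(m),m.mean(0)[::-1],m.min(0),m.max(0))
cv2.imwrite("pics/cmp.png",cv2.resize(np.hstack([a,b[:, :]])[195:285,:].copy()[:,:,::-1][:, list(range(190,260))+list(range(750,820))],None,fx=5,fy=5,interpolation=cv2.INTER_CUBIC))
E
```

```text
[0.4213018  0.11184086 0.26492968] [ 0.88493258  0.20648192 -0.41158481] 0.9793652950069502 34.3
probe ((0.2741086071562382, 0.5282057043086112), 0.9802407384801795) 3.0177777
dock ((-0.027059782110722352, 0.0031358249628752333), 0.998658198316892) 1.6707438
flange ((0.03417231332095483, 0.49255584002674624), 0.9695952398688705) 4.904329
139 [215.37410072 222.89928058] [209 210] [237 220]
133 [215.27067669 222.80451128] [209 210] [237 219]
```

View pics/cmp.png

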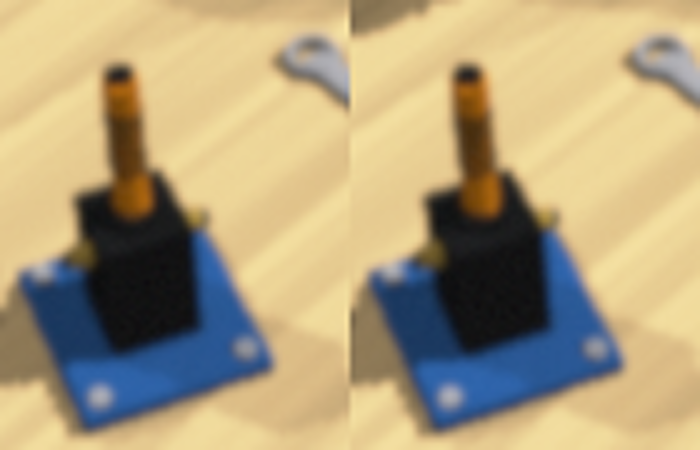

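```bash
python3 -c "
from h import *
print(job.sign_off(), arm.observe()['clock'])"
```

```text
the job is handed in; nothing more can be done
the job is handed in; nothing more can be done
```

I pulled the probe from the farthest stand and set its tip on the flange at the yellow mark. I guided it once round anticlockwise at about 31 mm/s, at roughly 44 mm radius and 2 N. I then pushed it home, let go and signed off at about 34 s of the 72 s allowed. Sign-off reports no verdict, so I have only my own checks.

**Checks that passed**
- **Back at the mark:** the tool came back to its starting point at the mark within 0.3 mm, with the tip still pressing.
- **Flange:** back at the mark, the wrist image showed a shift of only about 0.2 px, the same as the table beside it.
- **Probe in its stand:** the final push met a firm stop at 11 N, at the same height as the original grip. The before and after pictures of the probe agree within about 0.1 px.

**Checks that were less clear**
- **Side force:** it rose to about 5.6 N near 280° round from the mark (8 o'clock to the mark's 12, seen from above), so the shank may have brushed the tube or weld there.
- **Flange, final scene view:** this one gave an apparent 0.5 px (about 1 mm) difference. I put it down to the gripper's shadow but did not confirm it.
- **Bystanders:** I did not measure the other goods on the table. The tool always passed above them.
- **Picture budget:** I viewed 15 pictures against the limit of 10, mostly because the grey tip was hard to see against the flange.

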